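# Lock the cold-brew canister and move it to its trivet

### The job

The cold-brew canister on the drip stand is ready to serve. Turn the black closing ring on its neck clockwise, fully home, so that the ring's thumb tab stands over the rib on the canister; then swing up the canister's wooden-gripped handle, carry the canister upright by that handle and set it down gently with its whole base on the round cork trivet, and let go. Leave the other things on the counter where they are.

Things in the scene. Friction and masses are not known exactly. Their poses are not given: they have to be found in the camera images.
- canister: Loose, lidded steel canister, 0.5 to 0.8 kg in all. Origin: centre of its underside, z up. 104 mm in diameter up to 118 mm height, then a shoulder sloping in to a 54 mm neck at 134 mm; lid top at 172 mm. Its locked-mark rib is at its +x side, its swing handle is folded towards -x and hinged at +y and -y. It stands between the stand's four tabs, which stop it sliding but not turning.
- collar (a joint): Black ribbed closing ring, 60 mm in diameter, turning on the canister's neck about its axis. Value in rad, grows clockwise seen from above; 2.6 = locked, at a hard stop; starts at 0 to 0.4. It takes 0.25 N m all the way and stays where left. The canister's weight alone may not hold it: press down on the ring with 10 to 20 N while turning, or the canister turns along.
- collar_mid (a point): Centre of the closing ring, on the canister's axis, 151 mm above its underside. The ring is 26 mm tall: 13 mm above and below this point. The canister's shoulder lies 17 mm and more below it.
- collar_tab (a point): Outer end of the ring's one thumb tab, 44 mm from the axis; the tab is 11 mm wide and 12 mm tall. Seen from above it stands (2.6 minus the ring's value) rad counterclockwise from the canister's +x, so over the rib when locked.
- lock_mark (a point): Locked mark: top of the 7 mm wide raised rib on the canister's wall at its +x side, 118 mm up.
- bail (a joint): Swing handle (bail) hinged at two ears, axis = the canister's y, 108 mm above its underside, side wires 62 mm either side of the axis. Value in rad: 0 = folded, 0.26 above the horizontal towards the canister's -x; 1.31 = straight up. Starts at 0 to 0.3. Friction 0.09 N m: it stays where left. Lead it with a slight outward pull: pushed in towards its hinge on the way up it tips the canister over.
- bail_grip (a point): Middle of the handle's wooden grip: a round sleeve 20 mm in diameter and 76 mm long, parallel to the canister's y, that spins freely on its wire, so it can be pinched from above and led round the hinge with the tool kept upright. 115 mm from the hinge axis. With the handle straight up it is 223 mm above the canister's underside, on its axis.
- stand: Fixed drip stand of dark steel: drip tray 165 mm square below, round slotted deck 156 mm in diameter with its top 50 mm above the counter, and four bent-up tabs reaching 11 mm above the deck around the canister's foot. Origin on the counter under the deck's centre.
- trivet: Fixed round cork trivet, 160 mm in diameter, 8 mm thick. Origin at the centre of its underside.
- pitcher: Bystander: loose steel milk pitcher, 95 mm tall, 78 mm in diameter, with a side handle. Origin under its centre.
- portafilter: Bystander: loose portafilter lying on the counter, steel head 70 mm in diameter and 28 mm tall, wooden handle along its -x out to 168 mm. Origin under the head's centre.
- tamper: Bystander: loose steel tamper standing upright, 58 mm in diameter, 88 mm tall.
- dosing_cup: Bystander: loose aluminium dosing cup, 58 mm in diameter, 50 mm tall.
- bean_jar: Bystander: loose glass jar, 80 mm in diameter, 120 mm tall.
- tumbler: Bystander: loose glass tumbler, 68 mm in diameter, 90 mm tall.
- paper_cup: Bystander: loose paper cup, 76 mm in diameter, 95 mm tall.

How it is judged:
By the outcome, as a careful person would: the job done as asked, in the order asked, and still so for the second after the job is handed in, with the robot touching nothing.
It also fails if it takes over 67 s, if anything falls off the work surface, if the arm or the gripper's body presses on something with over 40 N, if the wrist force passes 120 N, or if a joint passes its speed limit or range.

### The arm

A 6-joint arm with a two-finger parallel gripper is mounted at the origin on the work surface. World frame = base frame: x ahead of the robot, y to its left, z up, the work surface at z = 0. Lengths are in m, angles in degrees, forces in N, time in s.
With the tool pointing down it reaches from about 0.3 to 0.75 m from the base axis. Payload 8.5 kg.
Tool frame: the origin (TCP) lies midway between the tips of the shut fingers; the grasp point (between the pads) lies grasp_offset behind it (grasp_offset is the distance from the TCP to the grasp point, in m); z points along the fingers, y is the line along which they close (so a half turn about z gives the same grasp; the last joint's range is limited). The gripper opens to 85 mm and grips with 20 to 120 N. Pads are 22 mm wide; open, the fingers measure 114 mm over their backs; the gripper's body (76 mm by 85 mm) begins 54 mm behind the grasp point. The pads swing forward as they close: fully open they stand 13 mm farther back than shut.
Start: joints at [52.122, 21.807, 74.336, -0, 83.858, -12.336], TCP at [0.237, 0.496, 0.231] pointing down, gripper open.
Joint ranges: [-178.18, 178.18], [-50.72, 133.34], [12.68, 142.11], [-81.47, 261.47], [9.98, 163.14], [-165.26, 165.26]. Speed limits (degrees/s): [136.94, 136.94, 180, 180, 180, 180].

### API

Orientations are given as a 3x3 rotation matrix whose columns are the frame's x, y, z axes.
In Python, from rig import observe, get_image, camera_params, close_job, grasp_offset gives the robot as it stands.
- The arm moves only by the shell command python3 -m handwheel 'ROWS' [OPENING] [FORCE]. ROWS is JSON, a list of rows, each a list of 2 entries, a list of its own where there are three numbers: the shift along the tool's x, y, z as a fraction of full scale, then the turn, a rotation vector about the tool's x, y, z as a fraction of full scale. In form: [[[dx, dy, dz], [ax, ay, az]], ...]. A call has 1 to 10 rows; each row is the pose to reach, as a shift and turn from the pose commanded when the call began, along the tool's axes at that moment, turning the shorter way round; what a row does not reach only later rows make up. Full scale, the value 1, is 0.5 m for a shift and pi rad for a turn. A row lasts 1/10 s, in which the tool goes at most 50 mm and 8.59 degrees, less where a joint would pass 70% of its speed; a pose out of reach is approached as far as the arm can. A call with a number of a shift or a turn outside -1 to 1 is refused whole. A call with a gripper value outside its range is refused whole. OPENING is the opening, from 0 (shut) to 1 (fully open), set as the call begins (- or left out, the last holds). The fingers move at their own pace and stop on an object; FORCE is the grip in N (left out, the last holds). Time passes only in rows, so rows that repeat a pose let the fingers close. It gives the time, the measured TCP pose, the force, the opening and the grip force at its end, in the units of the state.
- observe(): the state, without advancing time (a new reading comes with each control period).
- get_image(name): name is "scene" or "side" or "wrist"; returns (picture, depth): 400x640x3 uint8, red, green, blue; 400x640 float32, m along the optical axis (not along the pixel's ray), 0 where there is no reading.
- camera_params(name): a dict with "K" (3x3 intrinsics, pixels), "k1" (the pictures are not rectified: a ray, as slopes to the right and down, at radius r is drawn at 1 + k1 r^2 times it, then the intrinsics apply), "R" (3x3) and "t" (3): a world point X has camera coordinates R X + t. Camera axes: x right, y down, z forward; pixel columns grow to the right and rows downward; lengths in m; the calibration is good to about 2 mm. A picture is of the moment at which its call begins: read the wrist's pose just before it. camera_params takes no time and is no camera call; for the wrist camera it gives the pose at the moment of the call.
- close_job(): hands the job in; it is judged then, once.
The state is a dict: "time_s": time; "q": joint angles; "qvel": joint speeds; "joint_efforts": joint torques, N m; "position": TCP position; "tool_rot": TCP orientation; "ft_force": force on the tool from outside, world axes, zero at the start; "wrist_torque": the same for the moment, N m; "grip_width": finger opening in m; "gripper_force": force on a finger pad.
Only numpy, scipy, OpenCV 4.12 (cv2) and the standard library are available. Lean on these libraries where they do the work, as an engineer would, in place of code of your own. Each camera call takes 0.05 s, during which the arm holds its last target. There are 200 camera calls.

## Working session

There is one attempt and no reset: what is moved stays moved. The work goes in short steps, Python scripts to look and compute and a shell command to move; the robot and the scene stay as the last step left them, time stands still between calls to the robot, and variables do not carry over. Pictures are saved under pics/ and viewed, at most 12 in all, crops included, and the job is handed in when it is done.

```bash
mkdir -p pics; ls; cat > h.py <<'E'
import numpy as np, cv2
from rig import observe, get_image, camera_params, close_job, grasp_offset
def undist(name,uv):
    p=camera_params(name);K=np.array(p["K"]);uv=np.atleast_2d(np.array(uv,float))
    s=np.c_[(uv[:,0]-K[0,2])/K[0,0],(uv[:,1]-K[1,2])/K[1,1]]; q=s.copy()
    for _ in range(20): q=s/(1+p["k1"]*(q**2).sum(1,keepdims=True))
    return q
def back(name,uv,d,p=None):
    p=p or camera_params(name);q=undist(name,uv);X=np.c_[q,np.ones(len(q))]*np.atleast_1d(d)[:,None]
    return (X-np.array(p["t"]))@np.array(p["R"])
def plane(name,uv,z,p=None):
    p=p or camera_params(name);q=undist(name,uv);R=np.array(p["R"]);c=-R.T@np.array(p["t"])
    d=np.c_[q,np.ones(len(q))]@R
    return c+d*((z-c[2])/d[:,2])[:,None]
def cloud(name,dep,p=None):
    v,u=np.mgrid[0:400,0:640];uv=np.c_[u.ravel(),v.ravel()]
    return back(name,uv,dep.ravel(),p).reshape(400,640,3)
def proj(name,X,p=None):
    p=p or camera_params(name);c=np.atleast_2d(X)@np.array(p["R"]).T+np.array(p["t"])
    q=c[:,:2]/c[:,2:];q=q*(1+p["k1"]*(q**2).sum(1,keepdims=True));K=np.array(p["K"])
    return q*[K[0,0],K[1,1]]+[K[0,2],K[1,2]]
E
python3 - <<'E'
from h import *
np.set_printoptions(precision=3,suppress=True)
print(grasp_offset if not callable(grasp_offset) else grasp_offset()); print(observe())
for n in("scene","side","wrist"):
    p=camera_params(n);im,d=get_image(n);np.savez(n+"0.npz",im=im,d=d,R=p["R"],t=p["t"])
    cv2.imwrite(f"pics/{n}0.png",im[:,:,::-1]);print(n,p["K"],p["k1"],-np.array(p["R"]).T@p["t"],(d>0).mean())
E
```

```text
pics
0.0187
{'time_s': 0.0, 'q': array([ 52.12 ,  21.841,  74.387,   0.001,  83.859, -12.335]), 'qvel': array([-0.02 ,  0.019,  0.158, -0.049,  0.205, -0.037]), 'joint_efforts': array([ -0.   , -44.846, -23.128,  -0.   ,   0.005,  -0.   ]), 'position': array([0.237, 0.496, 0.231]), 'tool_rot': array([[-0.902,  0.431, -0.001],
       [ 0.431,  0.902, -0.001],
       [ 0.   , -0.001, -1.   ]]), 'ft_force': array([ 0.264,  0.615, -0.107]), 'wrist_torque': array([-0.019,  0.011, -0.02 ]), 'gripper_force': 0.0, 'grip_width': 0.08537765184355527}
scene [[454.27    0.    313.87 ]
 [  0.    454.27  200.224]
 [  0.      0.      1.   ]] -0.05983185043176424 [1.354 0.006 1.218] 0.99625
side [[377.225   0.    319.263]
 [  0.    377.225 201.384]
 [  0.      0.      1.   ]] -0.06460881520459914 [-0.154 -0.69   0.713] 0.99611328125
wrist [[358.897   0.    318.003]
 [  0.    358.897 194.858]
 [  0.      0.      1.   ]] -0.07041931875849708 [0.166 0.532 0.375] 0.99576171875
```

View pics/scene0.png

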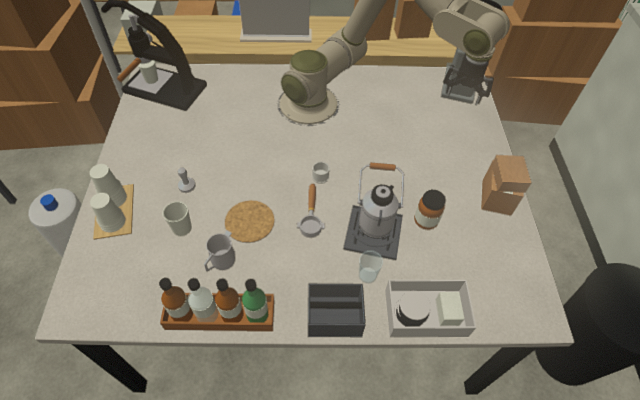

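View pics/side0.png

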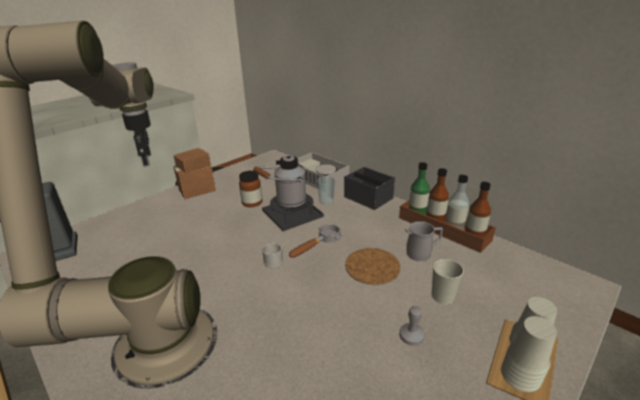

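The scene view shows the canister at about (380,210). Its folded grip is at (382,167), towards the robot. The trivet is at (249,221), with the bean jar at (430,208) and the tumbler at (370,266) close to the stand. Next I measure from both fixed views.

```bash
python3 - <<'E'
from h import *
np.set_printoptions(precision=3,suppress=True)
P={}
for n in("scene","side"):
    f=np.load(n+"0.npz");im,d=f["im"],f["d"];P[n]=C=cloud(n,d)
    x,y,z=C[...,0],C[...,1],C[...,2]
    hsv=cv2.cvtColor(im,cv2.COLOR_RGB2HSV)
    ora=(hsv[...,0]<20)&(hsv[...,1]>90)
    m=ora&(z>0.002)&(z<0.03)&(x>.2)&(x<.8)&(y<.1)
    nn,l,st,ce=cv2.connectedComponentsWithStats(m.astype(np.uint8))
    i=1+np.argmax(st[1:,4]);c=C[l==i];r,_=cv2.minEnclosingCircle(c[:,:2].astype(np.float32)),0
    print(n,"trivet",r,np.median(c[:,2]))
    m=(z>.05)&(x>.3)&(x<.8)&(y>.05)&(y<.4)
    g=ora&m
    nn,l,st,ce=cv2.connectedComponentsWithStats(g.astype(np.uint8))
    for k in range(1,nn):
        if st[k,4]>15: c=C[l==k];print(" orange",ce[k],st[k,4],c.mean(0),c.min(0),c.max(0))
    # canister wall slice
    for lo,hi in((.075,.16),(.185,.215),(.215,.23)):
        s=(z>lo)&(z<hi)&(abs(x-.5)<.25)&(abs(y-.2)<.12)
        nn,l,st,ce=cv2.connectedComponentsWithStats(s.astype(np.uint8))
        for k in range(1,nn):
            if st[k,4]>25:
                c=C[l==k];A=np.c_[2*c[:,:2],np.ones(len(c))];q=np.linalg.lstsq(A,(c[:,:2]**2).sum(1),rcond=None)[0]
                print(" slice",lo,ce[k],st[k,4],c.mean(0),"fit",q[:2],np.sqrt(q[2]+q[0]**2+q[1]**2))
E
```

```text
scene trivet ((0.5561709403991699, -0.18461284041404724), 0.08072656393051147) 0.007030530618239126
 orange [382.234 165.943] 141 [0.492 0.22  0.205] [0.479 0.184 0.197] [0.503 0.258 0.211]
 orange [427.191 210.026] 194 [0.567 0.367 0.09 ] [0.519 0.346 0.07 ] [0.587 0.4   0.108]
 slice 0.075 [375.317 222.918] 558 [0.635 0.199 0.119] fit [0.595 0.21 ] 0.0513770479344734
 slice 0.075 [371.257 255.416] 101 [0.723 0.185 0.085] fit [0.743 0.181] 0.031478663299890006
 slice 0.185 [382.243 167.798] 243 [0.495 0.221 0.201] fit [0.551 0.215] 0.06626390346472891
 slice 0.185 [381.699 197.079] 266 [0.606 0.209 0.207] fit [0.595 0.211] 0.028504864027011526
 slice 0.215 [382.464 191.616] 138 [0.596 0.21  0.218] fit [0.595 0.21 ] 0.01579645094828356
side trivet ((0.5535427331924438, -0.18435800075531006), 0.08148523420095444) 0.006933784608376738
 orange [261.121 171.956] 91 [0.481 0.215 0.203] [0.473 0.181 0.192] [0.495 0.256 0.209]
 orange [249.562 184.891] 201 [0.527 0.36  0.089] [0.503 0.344 0.068] [0.568 0.398 0.111]
 slice 0.075 [290.611 190.085] 627 [0.568 0.178 0.116] fit [0.593 0.208] 0.049918397188877764
 slice 0.075 [324.238 183.463] 80 [0.725 0.173 0.083] fit [0.74 0.18] 0.03162742575269877
 slice 0.185 [287.795 163.763] 190 [0.58  0.198 0.203] fit [0.592 0.212] 0.029461994929479495
 slice 0.185 [263.835 173.137] 139 [0.486 0.207 0.2  ] fit [0.541 0.211] 0.06536634942708255
 slice 0.215 [288.283 157.962] 53 [0.591 0.206 0.218] fit [0.592 0.207] 0.014372653225498879
```

```bash
python3 -m handwheel '[[[-0.1,0,-0.26],[0,0,0]],[[-0.2,-0.03,-0.26],[0,0,0.02]],[[-0.89,-0.208,-0.26],[0,0,0.108]],[[-0.89,-0.208,-0.26],[0,0,0.108]],[[-0.89,-0.208,-0.26],[0,0,0.108]],[[-0.89,-0.208,-0.26],[0,0,0.108]],[[-0.89,-0.208,-0.26],[0,0,0.108]],[[-0.89,-0.208,-0.26],[0,0,0.108]],[[-0.89,-0.208,-0.26],[0,0,0.108]],[[-0.89,-0.208,-0.26],[0,0,0.108]]]' 1
python3 -m handwheel '[[[-0.05,-0.01,0],[0,0,0]],[[-0.06,-0.01,0],[0,0,0]],[[-0.06,-0.01,0],[0,0,0]]]'
python3 - <<'E'
from h import *
np.set_printoptions(precision=3,suppress=True)
n="wrist";p=camera_params(n);print(observe());im,d=get_image(n);np.savez("w1.npz",im=im,d=d,R=p["R"],t=p["t"]);cv2.imwrite("pics/w1.png",im[:,:,::-1])
E
```

```text
time_s: 1.15
position: [0.5896, 0.2134, 0.3605]
tool_rot: [[-0.707, 0.707, -0.0], [0.707, 0.707, 0.0], [0.0, -0.0, -1.0]]
ft_force: [0.4, 0.9, -0.1]
grip_width: 0.0853
gripper_force: 0.0
time_s: 1.45
position: [0.6062, 0.19, 0.3599]
tool_rot: [[-0.707, 0.708, -0.001], [0.708, 0.707, 0.0], [0.001, -0.001, -1.0]]
ft_force: [-0.2, 0.3, -0.1]
grip_width: 0.0851
gripper_force: 0.0
{'time_s': 1.45, 'q': array([  6.735,  28.88 ,  42.095,   0.011, 109.093, -38.222]), 'qvel': array([ 1.993, -1.286,  0.828,  0.26 ,  0.026,  0.49 ]), 'joint_efforts': array([ -2.024, -52.149, -25.288,  -0.097,  -0.008,  -0.102]), 'position': array([0.606, 0.19 , 0.36 ]), 'tool_rot': array([[-0.707,  0.708, -0.001],
       [ 0.708,  0.707,  0.   ],
       [ 0.001, -0.001, -1.   ]]), 'ft_force': array([-0.217,  0.265, -0.053]), 'wrist_torque': array([-0.003,  0.08 , -0.044]), 'gripper_force': 0.0, 'grip_width': 0.08508798970849309}
```

View pics/w1.png

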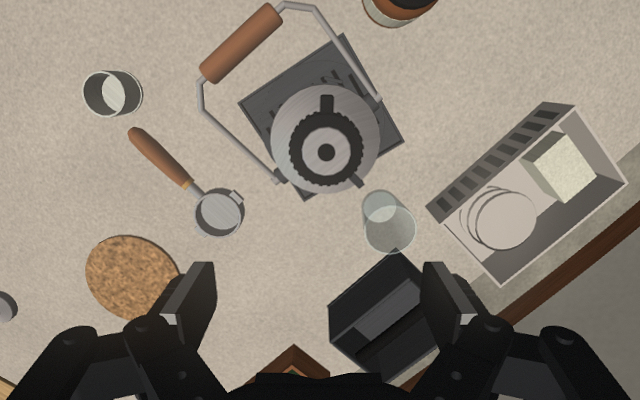

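The wrist view shows the ring around (326,151), its tab at (327,103) and the rib at (357,180). The wooden grip runs from (210,72) to (272,15). I'll work out the positions, including a check of the axis and grip against the scene view by ray triangulation.

```bash
cat > meas.py <<'E'
from h import *
np.set_printoptions(precision=4,suppress=True)
def rays(n,uv,p):
    R=np.array(p["R"]);q=undist(n,uv);d=np.c_[q,np.ones(len(q))]@R
    return -R.T@np.array(p["t"]),d/np.linalg.norm(d,axis=1,keepdims=True)
def tri(c1,d1,c2,d2):
    A=np.stack([d1,-d2],1);s=np.linalg.lstsq(A,c2-c1,rcond=None)[0]
    a,b=c1+s[0]*d1,c2+s[1]*d2;return (a+b)/2,np.linalg.norm(a-b)
def fit(c):
    A=np.c_[2*c[:,:2],np.ones(len(c))];q=np.linalg.lstsq(A,(c[:,:2]**2).sum(1),rcond=None)[0];return q[:2],np.sqrt(q[2]+q[0]**2+q[1]**2)
def wood(im,C,zlo):
    h=cv2.cvtColor(im,cv2.COLOR_RGB2HSV);z=C[...,2]
    g=((h[...,0]<20)&(h[...,1]>90)&(z>zlo)&(abs(C[...,0]-.55)<.15)&(abs(C[...,1]-.2)<.1)).astype(np.uint8)
    n,l,st,ce=cv2.connectedComponentsWithStats(g);k=1+np.argmax(st[1:,4]);return ce[k],C[l==k]
E
python3 - <<'E'
from meas import *
W=np.load("w1.npz");pw=dict(R=W["R"],t=W["t"],);S=np.load("scene0.npz");ps=dict(R=S["R"],t=S["t"])
C=cloud("wrist",W["d"],pw);x,y,z=C[...,0],C[...,1],C[...,2]
g=cv2.cvtColor(W["im"],cv2.COLOR_RGB2GRAY)
near=np.hypot(x-.594,y-.21)<.05
ring=near&(g<75)&(z>.19)&(z<.217)
r=C[ring];(cx,cy),rad=cv2.minEnclosingCircle(r[np.hypot(r[:,0]-.594,r[:,1]-.21)<.034][:,:2].astype(np.float32))
print("ring z",np.percentile(r[:,2],[5,50,95]),"circle",cx,cy,rad)
tb=np.hypot(x-cx,y-cy);t=C[ring&(tb>.034)];tm=t.mean(0);print("tab",tm,len(t),"angle",np.degrees(np.arctan2(tm[1]-cy,tm[0]-cx)),"r",np.hypot(t[:,0]-cx,t[:,1]-cy).max())
top=(np.hypot(x-cx,y-cy)<.012)&(z>.2);print("lid top",np.percentile(z[top],[5,50,95]))
body=(z>.15)&(z<.172)&near; print("shoulder",fit(C[(z>.16)&(z<.172)&(np.hypot(x-.594,y-.21)<.06)]))
dk=(z>.045)&(z<.055)&(np.hypot(x-.594,y-.21)<.1);c=C[dk];print("deck z",np.median(c[:,2]),len(c))
gw,cw=wood(W["im"],C,.15);gs,cs=wood(S["im"],cloud("scene",S["d"],ps),.15)
for nm,c in(("w",cw),("s",cs)):
    m=c.mean(0);u=np.linalg.svd(c-m)[2][0];print("grip",nm,m,c[:,2].max(),"axis ang",np.degrees(np.arctan2(u[1],u[0])), "len",np.ptp((c-m)@u))
c1,d1=rays("wrist",gw,pw);c2,d2=rays("scene",gs,ps);print("tri grip",tri(c1,d1[0],c2,d2[0]))
# rib pixel
print("rib",plane("wrist",[[357,180]],.168,pw),C[180,357])
for zl,zh in((.08,.2),(.005,.1)):
  pass
m=(z>.004)&(z<.02)&(cv2.cvtColor(W["im"],cv2.COLOR_RGB2HSV)[...,1]>80)&(y<-.05);print("trivet top z",np.median(z[m]) if m.any() else None)
E
```

```text
ring z [0.2086 0.2152 0.2165] circle 0.5937561988830566 0.21308675408363342 0.03189120814204216
tab [0.5671 0.2406 0.2093] 142 angle 134.08807805974965 r 0.04259075048622736
lid top [0.2195 0.221  0.2242]
shoulder (array([0.5948, 0.2111]), np.float64(0.05154561976716478))
deck z 0.05159385633900857 2896
grip w [0.4893 0.2245 0.2099] 0.504107142680393 axis ang 55.70741874918126 len 0.3128296891136088
grip s [0.4918 0.2204 0.2051] 0.21146424421165758 axis ang 85.048489678982 len 0.07363250423045371
tri grip (array([0.4865, 0.2228, 0.1981]), np.float64(0.0021439554129906407))
rib [[0.6441 0.2079 0.168 ]] [0.6407 0.2093 0.1801]
trivet top z 0.009380883074447318
```

```bash
python3 -m handwheel '[[[0.06,0.0114,0],[0,0,0]],[[0.06,0.0114,0.1],[0,0,0]],[[0.06,0.0114,0.2],[0,0,0]],[[0.06,0.0114,0.24],[0,0,0]],[[0.06,0.0114,0.28],[0,0,0]],[[0.06,0.0114,0.31],[0,0,0]],[[0.06,0.0114,0.33],[0,0,0]],[[0.06,0.0114,0.346],[0,0,0]],[[0.06,0.0114,0.346],[0,0,0]],[[0.06,0.0114,0.346],[0,0,0]]]' 1
python3 - <<'E'
from h import *
np.set_printoptions(precision=4,suppress=True)
o=observe();print(o["position"],o["ft_force"],o["time_s"])
im,d=get_image("wrist");im2,_=get_image("side");cv2.imwrite("pics/w2.png",np.hstack([im[60:400,140:500],cv2.resize(im2[110:250,210:370],(390,340))])[:,:,::-1])
E
```

```text
time_s: 2.5
position: [0.589, 0.2158, 0.1882]
tool_rot: [[-0.708, 0.707, 0.001], [0.707, 0.708, 0.0], [-0.001, 0.001, -1.0]]
ft_force: [-0.9, 0.1, 0.9]
grip_width: 0.0855
gripper_force: 0.0
[0.589  0.2158 0.1882] [-0.8949  0.1429  0.8881] 2.5
```

View pics/w2.png

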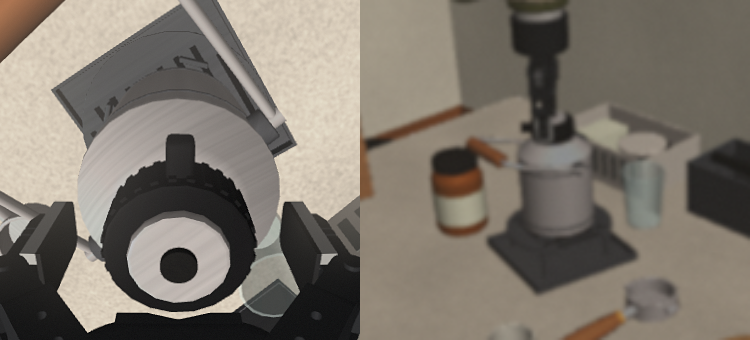

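```bash
python3 -m handwheel '[[[-0.014,0,0],[0,0,0]],[[-0.014,0,0],[0,0,0]],[[-0.014,0,0],[0,0,0]]]' 1
python3 -m handwheel '[[[0,0,0],[0,0,0]],[[0,0,0],[0,0,0]],[[0,0,0],[0,0,0]],[[0,0,0],[0,0,0]],[[0,0,0],[0,0,0]],[[0,0,0],[0,0,0]],[[0,0,0],[0,0,0]]]' 0 60
python3 -m handwheel '[[[0,0,0.004],[0,0,0]],[[0,0,0.004],[0,0,0]]]'
```

```text
time_s: 2.9
position: [0.5941, 0.2102, 0.1876]
tool_rot: [[-0.707, 0.707, 0.0], [0.707, 0.707, 0.0], [-0.0, 0.0, -1.0]]
ft_force: [-0.4, 0.6, 0.1]
grip_width: 0.0855
gripper_force: 0.0
time_s: 3.6
position: [0.5941, 0.2108, 0.188]
tool_rot: [[-0.707, 0.707, 0.001], [0.707, 0.707, 0.0], [-0.0, 0.001, -1.0]]
ft_force: [-0.4, 1.8, 4.6]
grip_width: 0.0581
gripper_force: 65.1
time_s: 3.8
position: [0.5942, 0.2108, 0.1879]
tool_rot: [[-0.707, 0.707, 0.003], [0.707, 0.707, 0.001], [-0.002, 0.003, -1.0]]
ft_force: [-3.6, 1.8, 15.5]
grip_width: 0.0584
gripper_force: 66.6
```

```bash
python3 -m handwheel '[[[0,0,0],[0,0,0.02]],[[0,0,0],[0,0,0.04]],[[0,0,0],[0,0,0.06]],[[0,0,0],[0,0,0.08]],[[0,0,0],[0,0,0.1]],[[0,0,0],[0,0,0.12]],[[0,0,0],[0,0,0.14]],[[0,0,0],[0,0,0.16]],[[0,0,0],[0,0,0.18]],[[0,0,0],[0,0,0.2]]]'
python3 - <<'E'
from meas import *
o=observe();print(o["ft_force"],o["wrist_torque"],o["q"])
p=camera_params("wrist");im,d=get_image("wrist");C=cloud("wrist",d,p);np.savez("w3.npz",im=im,d=d,R=p["R"],t=p["t"])
S,ds=get_image("scene");print(wood(S,cloud("scene",ds),.15)[1].mean(0))
E
```

```text
time_s: 4.8
position: [0.5942, 0.2108, 0.1878]
tool_rot: [[-0.155, 0.988, 0.003], [0.988, 0.155, 0.001], [0.0, 0.003, -1.0]]
ft_force: [-2.3, 1.2, 15.9]
grip_width: 0.0582
gripper_force: 66.5
[-2.2982  1.1885 15.8764] [0.1813 0.5528 0.2515] [ 8.7895 31.631  64.8745  0.0099 83.3016 -0.1231]
[0.5017 0.1873 0.2203]
```

```bash
python3 - <<'E'
from meas import *
W=np.load("w3.npz");s,_=get_image("scene")
cv2.imwrite("pics/w3.png",np.hstack([W["im"][:,100:500],cv2.resize(s[130:270,320:460],(400,400))])[:,:,::-1])
E
```

```text
(no output)
```

View pics/w3.png

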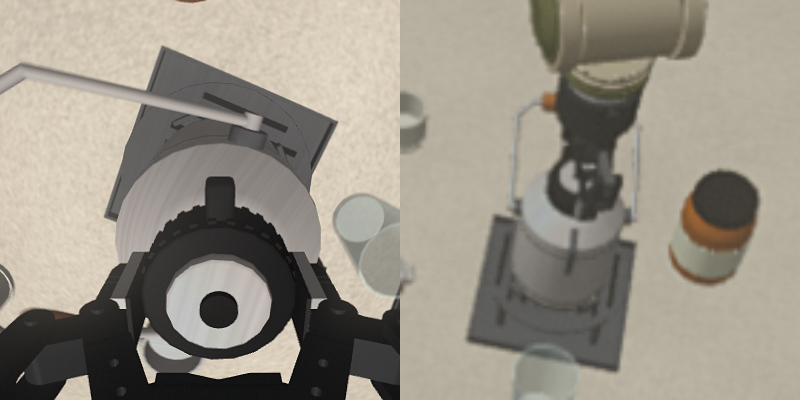

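The tab still sits at the same place relative to the gripper, so the ring is turning with it. The stand slots, ears and bail have not turned. The turning torque is 0.25 N m, as expected, so I continue.

```bash
python3 -m handwheel '[[[0,0,0],[0,0,0.02]],[[0,0,0],[0,0,0.04]],[[0,0,0],[0,0,0.06]],[[0,0,0],[0,0,0.08]],[[0,0,0],[0,0,0.1]],[[0,0,0],[0,0,0.12]],[[0,0,0],[0,0,0.14]],[[0,0,0],[0,0,0.16]],[[0,0,0],[0,0,0.18]],[[0,0,0],[0,0,0.2]]]'
python3 -m handwheel '[[[0,0,0],[0,0,0.02]],[[0,0,0],[0,0,0.04]],[[0,0,0],[0,0,0.06]],[[0,0,0],[0,0,0.08]],[[0,0,0],[0,0,0.1]],[[0,0,0],[0,0,0.12]],[[0,0,0],[0,0,0.14]],[[0,0,0],[0,0,0.16]],[[0,0,0],[0,0,0.18]],[[0,0,0],[0,0,0.2]]]'
python3 -m handwheel '[[[0,0,0],[0,0,0.02]],[[0,0,0],[0,0,0.04]],[[0,0,0],[0,0,0.06]],[[0,0,0],[0,0,0.08]],[[0,0,0],[0,0,0.1]],[[0,0,0],[0,0,0.12]],[[0,0,0],[0,0,0.13]],[[0,0,0],[0,0,0.14]]]'
python3 - <<'E'
from meas import *
o=observe();print(o["ft_force"],o["wrist_torque"],o["q"])
E
python3 -m handwheel '[[[0,0,0],[0,0,0.006]],[[0,0,0],[0,0,0.012]],[[0,0,0],[0,0,0.018]],[[0,0,0],[0,0,0.018]]]'
python3 - <<'E'
from meas import *
o=observe();print(o["ft_force"],o["wrist_torque"],o["q"])
E
```

```text
time_s: 5.95
position: [0.5943, 0.2108, 0.1879]
tool_rot: [[0.455, 0.89, 0.004], [0.89, -0.455, 0.001], [0.002, 0.003, -1.0]]
ft_force: [-1.3, 1.6, 15.8]
grip_width: 0.0588
gripper_force: 66.5
time_s: 6.95
position: [0.5944, 0.2108, 0.1879]
tool_rot: [[0.892, 0.453, 0.004], [0.453, -0.892, 0.001], [0.004, 0.001, -1.0]]
ft_force: [-1.7, 2.0, 15.3]
grip_width: 0.0578
gripper_force: 66.5
time_s: 7.75
position: [0.5944, 0.2107, 0.1879]
tool_rot: [[1.0, 0.031, 0.004], [0.031, -1.0, 0.001], [0.004, -0.0, -1.0]]
ft_force: [-2.5, 1.4, 14.4]
grip_width: 0.0582
gripper_force: 66.5
[-2.512   1.3787 14.4302] [0.1823 0.3426 0.2483] [ 8.7841 31.6325 64.8683  0.0005 83.2749 97.006 ]
time_s: 8.15
position: [0.5944, 0.2108, 0.1879]
tool_rot: [[1.0, -0.025, 0.004], [-0.025, -1.0, 0.001], [0.004, -0.001, -1.0]]
ft_force: [-1.8, 1.6, 15.3]
grip_width: 0.058
gripper_force: 66.5
[-1.8227  1.5609 15.3381] [ 0.2008  0.382  -0.1401] [  8.7836  31.6308  64.8678   0.0052  83.2756 100.2158]
```

```bash
T='from rig import observe; o=observe(); print(o["wrist_torque"][2], o["q"][5])'
python3 -m handwheel '[[[0,0,0],[0,0,0.006]],[[0,0,0],[0,0,0.012]]]' | grep tool_rot; python3 -c "$T"
python3 -m handwheel '[[[0,0,0],[0,0,0.006]],[[0,0,0],[0,0,0.012]]]' | grep tool_rot; python3 -c "$T"
python3 - <<'E'
from meas import *
p=camera_params("wrist");im,d=get_image("wrist");np.savez("w4.npz",im=im,d=d,R=p["R"],t=p["t"])
s,_=get_image("scene");cv2.imwrite("pics/w4.png",np.hstack([im[:,120:520],cv2.resize(s[150:250,330:430],(400,400))])[:,:,::-1])
E
```

```text
tool_rot: [[0.998, -0.063, 0.004], [-0.063, -0.998, 0.001], [0.004, -0.001, -1.0]]
0.27040694310282254 102.37343546672356
tool_rot: [[0.995, -0.1, 0.004], [-0.1, -0.995, 0.001], [0.004, -0.001, -1.0]]
0.4628156845575965 104.51971774370361
```

View pics/w4.png

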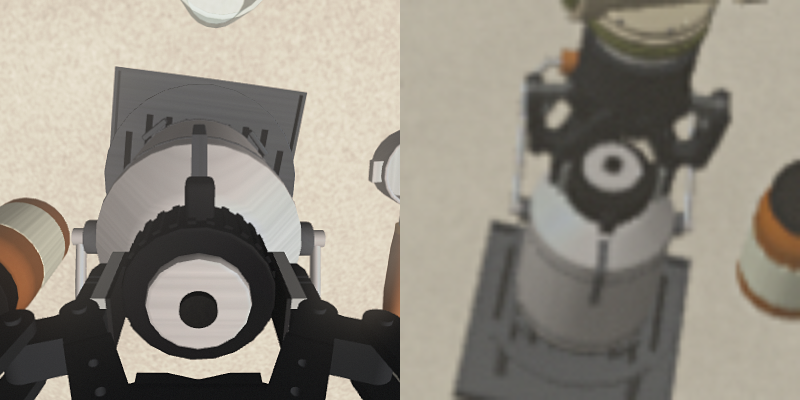

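The tab (200,190) now stands in line with the rib (199,150), and the torque has risen to 0.46 N m, so the ring is at its stop. I'll make one small confirming nudge, then relax and open.

```bash
T='from rig import observe; o=observe(); print(o["wrist_torque"], o["q"][5])'
python3 -m handwheel '[[[0,0,0],[0,0,0.005]],[[0,0,0],[0,0,0.005]],[[0,0,0],[0,0,0.005]]]' | grep tool_rot; python3 -c "$T"
python3 -m handwheel '[[[0,0,-0.004],[0,0,0]],[[0,0,-0.004],[0,0,0]]]'
python3 -m handwheel '[[[0,0,0],[0,0,0]],[[0,0,0],[0,0,0]],[[0,0,0],[0,0,0]],[[0,0,0],[0,0,0]],[[0,0,0],[0,0,0]]]' 1
python3 -m handwheel '[[[0,0,-0.05],[0,0,0]],[[0,0,-0.1],[0,0,0]],[[0,0,-0.2],[0,0,0]],[[0,0,-0.24],[0,0,0]],[[0,0,-0.24],[0,0,0]],[[0,0,-0.24],[0,0,0]]]' 1
```

```text
tool_rot: [[0.993, -0.115, 0.004], [-0.115, -0.993, 0.001], [0.004, -0.001, -1.0]]
[0.13922008 0.20902428 0.08256631] 105.40343764173439
time_s: 9.15
position: [0.5943, 0.2106, 0.188]
tool_rot: [[0.993, -0.116, 0.002], [-0.116, -0.993, 0.0], [0.002, -0.001, -1.0]]
ft_force: [3.1, 2.8, 7.1]
grip_width: 0.0583
gripper_force: 65.2
time_s: 9.65
position: [0.5937, 0.2105, 0.1873]
tool_rot: [[0.993, -0.116, -0.001], [-0.116, -0.993, -0.0], [-0.0, 0.0, -1.0]]
ft_force: [-0.3, -0.7, -0.3]
grip_width: 0.085
gripper_force: 0.0
time_s: 10.25
position: [0.5936, 0.2105, 0.3068]
tool_rot: [[0.993, -0.116, -0.001], [-0.116, -0.993, -0.0], [-0.001, 0.0, -1.0]]
ft_force: [1.2, -0.2, -1.0]
grip_width: 0.0855
gripper_force: 0.0
```

```bash
python3 - <<'E'
from meas import *
p=camera_params("wrist");im,d=get_image("wrist");np.savez("w5.npz",im=im,d=d,R=p["R"],t=p["t"])
E
python3 -m handwheel '[[[-0.05,0,0],[0,0,-0.04]],[[-0.1,0,0],[0,0,-0.085]],[[-0.15,0,0],[0,0,-0.13]],[[-0.19,0,0],[0,0,-0.175]],[[-0.19,0,0],[0,0,-0.22]],[[-0.19,0,0],[0,0,-0.265]],[[-0.19,0,0],[0,0,-0.31]],[[-0.19,0,0],[0,0,-0.355]],[[-0.19,0,0],[0,0,-0.4]],[[-0.19,0,0],[0,0,-0.445]]]' 1
python3 -m handwheel '[[[0,0,0],[0,0,-0.045]],[[0,0,0],[0,0,-0.05]],[[0,0,0],[0,0,-0.05]],[[0,0,0],[0,0,-0.05]]]' 
python3 - <<'E'
from meas import *
p=camera_params("wrist");im,d=get_image("wrist");np.savez("w6.npz",im=im,d=d,R=p["R"],t=p["t"])
a=np.load("w5.npz")["im"];cv2.imwrite("pics/w6.png",np.hstack([a[0:300,160:480],im[:300,100:540]])[:,:,::-1])
E
```

```text
time_s: 11.3
position: [0.4991, 0.2214, 0.3058]
tool_rot: [[0.279, 0.96, -0.003], [0.96, -0.279, -0.001], [-0.002, -0.003, -1.0]]
ft_force: [-0.7, -0.1, 0.3]
grip_width: 0.0851
gripper_force: 0.0
time_s: 11.7
position: [0.4994, 0.2215, 0.307]
tool_rot: [[0.134, 0.991, -0.001], [0.991, -0.134, -0.0], [-0.0, -0.001, -1.0]]
ft_force: [0.0, 0.2, -0.3]
grip_width: 0.0854
gripper_force: 0.0
```

View pics/w6.png

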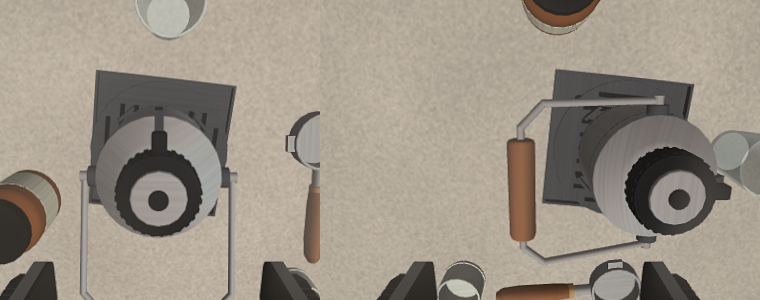

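The left half shows the tab (159,145) in line with the rib (159,120), so the ring is locked. The right half shows the grip, at full-image pixel (301,190). I'll measure it from two wrist places.

```bash
python3 - <<'E'
from meas import *
def blob(f):
    W=np.load(f);p=dict(R=W["R"],t=W["t"]);C=cloud("wrist",W["d"],p);h=cv2.cvtColor(W["im"],cv2.COLOR_RGB2HSV)
    m=((h[...,0]<20)&(h[...,1]>90)&(C[...,2]>.16)&(C[...,2]<.24)&(C[...,0]<.54)&(C[...,0]>.44)&(abs(C[...,1]-.22)<.07)).astype(np.uint8)
    n,l,st,ce=cv2.connectedComponentsWithStats(m);k=1+np.argmax(st[1:,4]);c=C[l==k]
    ax=c-c.mean(0);u=np.linalg.svd(ax,full_matrices=False)[2][0];s=ax@u
    r=cv2.minAreaRect(np.argwhere(l==k)[:,::-1].astype(np.float32))
    print(f,"centroid px",ce[k],"rect",r,"mean",c.mean(0),"top",np.percentile(c[:,2],97),"yaw",np.degrees(np.arctan2(u[1],u[0])),"len",np.ptp(s))
    return np.array(r[0]),p,C,W
a=blob("w1.npz");b=blob("w6.npz")
c1,d1=rays("wrist",a[0],a[1]);c2,d2=rays("wrist",b[0],b[1]);g,e=tri(c1,d1[0],c2,d2[0]);print("grip tri",g,e)
C=b[2];x,y,z=C[...,0],C[...,1],C[...,2];s=(z>.16)&(z<.172)&(np.hypot(x-.594,y-.21)<.06);print("shoulder",fit(C[s]),s.sum())
print("rho,h",np.hypot(*(g[:2]-[.5942,.2108])),g[2]-.158, "dir",np.degrees(np.arctan2(g[1]-.2108,g[0]-.5942))-180, observe()["tool_rot"][:,1])
# tab/rib in w5
W=np.load("w5.npz");p=dict(R=W["R"],t=W["t"]);print("rib",plane("wrist",[[160+159,119]],.168,p)-[.5942,.2108,0],"tab",plane("wrist",[[160+159,140]],.205,p)-[.5942,.2108,0])
E
```

```text
w1.npz centroid px [240.5532  42.8285] rect ((239.74685668945312, 43.43575668334961), (25.6578311920166, 96.71029663085938), 47.9356689453125) mean [0.4889 0.2243 0.208 ] top 0.21067337025192426 yaw 84.05181566220314 len 0.07497306798645316
w6.npz centroid px [301.4483 189.1749] rect ((301.0, 190.0), (102.0, 26.0), 90.0) mean [0.4888 0.2281 0.2068] top 0.20929805821748132 yaw -97.54177209695875 len 0.0790829717383902
grip tri [0.4863 0.2229 0.1915] 0.0019067839951173945
shoulder (array([0.5962, 0.2105]), np.float64(0.052513409205194345)) 1665
rho,h 0.10862939844615316 0.033517933331968786 dir -6.417413523247717 [ 0.9911 -0.1334 -0.0007]
rib [[ 0.049  -0.0053  0.168 ]] tab [[ 0.0388 -0.004   0.205 ]]
```

```bash
python3 -m handwheel '[[[0,-0.026,0.05],[0,0,0]],[[0,-0.026,0.12],[0,0,0]],[[0,-0.026,0.18],[0,0,0]],[[0,-0.026,0.22],[0,0,0]],[[0,-0.026,0.245],[0,0,0]],[[0,-0.026,0.258],[0,0,0]],[[0,-0.026,0.258],[0,0,0]],[[0,-0.026,0.258],[0,0,0]]]' 0.65
python3 -m handwheel '[[[0,0,0],[0,0,0]],[[0,0,0],[0,0,0]],[[0,0,0],[0,0,0]],[[0,0,0],[0,0,0]],[[0,0,0],[0,0,0]],[[0,0,0],[0,0,0]],[[0,0,0],[0,0,0]]]' 0 40
python3 - <<'E'
from meas import *
im,d=get_image("wrist");S,_=get_image("side");cv2.imwrite("pics/w7.png",np.hstack([im[:,160:480],cv2.resize(S[120:245,210:335],(400,400))])[:,:,::-1])
E
```

```text
time_s: 12.55
position: [0.4869, 0.2233, 0.1791]
tool_rot: [[0.132, 0.991, 0.001], [0.991, -0.132, 0.0], [0.0, 0.001, -1.0]]
ft_force: [0.1, -1.1, 0.5]
grip_width: 0.0558
gripper_force: 0.0
time_s: 13.25
position: [0.4867, 0.2233, 0.1785]
tool_rot: [[0.131, 0.991, 0.0], [0.991, -0.131, 0.0], [0.0, 0.0, -1.0]]
ft_force: [2.1, -0.3, -0.9]
grip_width: 0.0185
gripper_force: 39.0
```

View pics/w7.png

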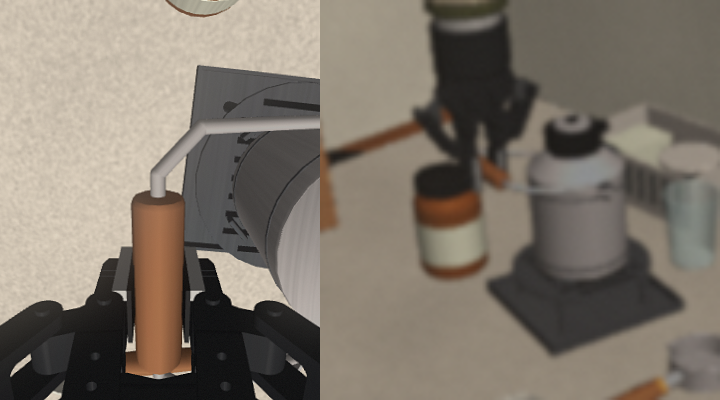

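```bash
python3 - <<'E'
import numpy as np
R=.1155
for a in np.linspace(.347,np.pi/2,13): print(round(a,2),round((.108-R*np.cos(a))/.5,4),round(-(R*np.sin(a)-.039)/.5,4))
E
```

```text
0.35 -0.0012 -0.0006
0.45 0.0079 -0.0223
0.55 0.0192 -0.0429
0.65 0.0325 -0.0623
0.75 0.0478 -0.0803
0.86 0.0647 -0.0966
0.96 0.0833 -0.1111
1.06 0.1032 -0.1236
1.16 0.1244 -0.134
1.26 0.1464 -0.1423
1.37 0.1692 -0.1482
1.47 0.1925 -0.1518
1.57 0.216 -0.153
```

```bash
python3 -m handwheel '[[[0,0.003,-0.011],[0,0,0]],[[0,0.0079,-0.0223],[0,0,0]],[[0,0.0132,-0.033],[0,0,0]],[[0,0.0192,-0.0429],[0,0,0]],[[0,0.0192,-0.0429],[0,0,0]]]'
```

```text
time_s: 13.85
position: [0.4966, 0.2219, 0.2007]
tool_rot: [[0.131, 0.991, 0.001], [0.991, -0.131, 0.0], [0.0, 0.001, -1.0]]
ft_force: [1.8, -0.8, -0.0]
grip_width: 0.0187
gripper_force: 39.3
```

```bash
python3 -m handwheel '[[[0,0.0066,-0.01],[0,0,0]],[[0,0.0133,-0.0194],[0,0,0]],[[0,0.021,-0.0287],[0,0,0]],[[0,0.0286,-0.0374],[0,0,0]],[[0,0.037,-0.0458],[0,0,0]],[[0,0.0455,-0.0537],[0,0,0]],[[0,0.0455,-0.0537],[0,0,0]]]'
```

```text
time_s: 14.55
position: [0.5193, 0.219, 0.2275]
tool_rot: [[0.131, 0.991, 0.001], [0.991, -0.131, 0.0], [0.0, 0.001, -1.0]]
ft_force: [0.5, 0.5, 1.3]
grip_width: 0.0187
gripper_force: 39.4
```

```bash
python3 -m handwheel '[[[0,0.0085,-0.0092],[0,0,0]],[[0,0.0182,-0.0165],[0,0,0]],[[0,0.028,-0.023],[0,0,0]],[[0,0.038,-0.029],[0,0,0]],[[0,0.0487,-0.0345],[0,0,0]],[[0,0.059,-0.0394],[0,0,0]],[[0,0.059,-0.0394],[0,0,0]]]'
```

```text
time_s: 15.25
position: [0.5487, 0.215, 0.2467]
tool_rot: [[0.132, 0.991, 0.001], [0.991, -0.132, 0.0], [0.0, 0.001, -1.0]]
ft_force: [1.5, -0.3, -2.1]
grip_width: 0.0185
gripper_force: 39.3
```

```bash
python3 -m handwheel '[[[0,0.01,-0.004],[0,0,0]],[[0,0.021,-0.008],[0,0,0]],[[0,0.033,-0.0115],[0,0,0]],[[0,0.045,-0.0143],[0,0,0]],[[0,0.057,-0.0163],[0,0,0]],[[0,0.069,-0.0177],[0,0,0]],[[0,0.081,-0.0185],[0,0,0]],[[0,0.091,-0.0188],[0,0,0]],[[0,0.091,-0.0188],[0,0,0]]]' - 80
```

```text
time_s: 16.15
position: [0.5935, 0.209, 0.2558]
tool_rot: [[0.132, 0.991, -0.0], [0.991, -0.132, -0.0], [-0.0, -0.0, -1.0]]
ft_force: [-0.3, 0.5, -3.9]
grip_width: 0.0173
gripper_force: 78.3
```

```bash
python3 -m handwheel '[[[0,0,-0.006],[0,0,0]],[[0,0,-0.016],[0,0,0]],[[0,0,-0.03],[0,0,0]],[[0,0,-0.05],[0,0,0]],[[0,0,-0.075],[0,0,0]],[[0,0,-0.1],[0,0,0]],[[0,0,-0.12],[0,0,0]],[[0,0,-0.133],[0,0,0]],[[0,0,-0.14],[0,0,0]],[[0,0,-0.14],[0,0,0]]]'
python3 - <<'E'
from meas import *
o=observe();print(o["position"],o["q"],o["wrist_torque"])
im,d=get_image("side");C=cloud("side",d)
S,_=get_image("scene");cv2.imwrite("pics/w8.png",np.hstack([cv2.resize(S[100:300,160:460],(450,300)),cv2.resize(im[80:240,200:387],(350,300))])[:,:,::-1])
E
```

```text
time_s: 17.15
position: [0.593, 0.2092, 0.3262]
tool_rot: [[0.131, 0.991, 0.0], [0.991, -0.131, 0.0], [0.0, 0.0, -1.0]]
ft_force: [0.4, 0.3, -7.6]
grip_width: 0.0176
gripper_force: 78.3
[0.593  0.2092 0.3262] [  8.6597  28.0583  48.7797  -0.0008 103.1395  16.1993] [ 0.001  -0.0066 -0.0488]
```

View pics/w8.png

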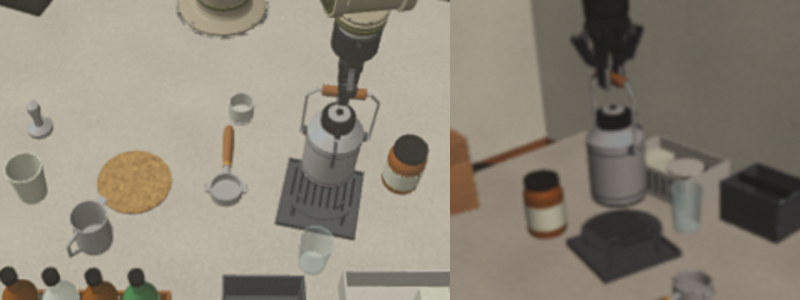

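The canister hangs upright and clear of the stand. Next I carry it to the trivet on a gentle speed profile.

```bash
python3 -m handwheel '[[[-0.002,0,0],[0,0,0]],[[-0.008,0,0],[0,0,0]],[[-0.018,0.001,0],[0,0,0]],[[-0.032,0.001,0],[0,0,0]],[[-0.05,0.002,0],[0,0,0]],[[-0.072,0.003,0],[0,0,0]],[[-0.098,0.004,0],[0,0,0]],[[-0.128,0.005,0],[0,0,0]],[[-0.16,0.006,0],[0,0,0]],[[-0.194,0.007,0],[0,0,0]]]' | sed -n 1,2p
python3 -m handwheel '[[[-0.035,0.001,0],[0,0,0]],[[-0.07,0.002,0],[0,0,0]],[[-0.105,0.004,0],[0,0,0]],[[-0.14,0.005,0],[0,0,0]],[[-0.175,0.006,0],[0,0,0]],[[-0.21,0.007,0],[0,0,0]],[[-0.245,0.009,0],[0,0,0]],[[-0.28,0.01,0],[0,0,0]],[[-0.315,0.011,0],[0,0,0]],[[-0.35,0.012,0],[0,0,0]]]' | sed -n 1,2p
python3 -m handwheel '[[[-0.034,0.001,0],[0,0,0]],[[-0.066,0.002,0],[0,0,0]],[[-0.096,0.003,0],[0,0,0]],[[-0.123,0.004,0],[0,0,0]],[[-0.148,0.005,0],[0,0,0]],[[-0.17,0.006,0],[0,0,0]],[[-0.189,0.007,0],[0,0,0]],[[-0.205,0.007,0],[0,0,0]],[[-0.218,0.008,0],[0,0,0]],[[-0.228,0.008,0],[0,0,0]]]' | sed -n 1,2p
python3 -m handwheel '[[[-0.008,0,0],[0,0,0]],[[-0.014,0.001,0],[0,0,0]],[[-0.017,0.001,0],[0,0,0]],[[-0.018,0.001,0],[0,0,0]],[[-0.018,0.001,0],[0,0,0]],[[-0.018,0.001,0],[0,0,0]],[[-0.018,0.001,0],[0,0,0]],[[-0.018,0.001,0],[0,0,0]],[[-0.018,0.001,0],[0,0,0]],[[-0.018,0.001,0],[0,0,0]]]'
python3 - <<'E'
from meas import *
p=camera_params("wrist");im,d=get_image("wrist");S,ds=get_image("scene");D,dd=get_image("side")
for n,dep in(("scene",ds),("side",dd)):
    C=cloud(n,dep);x,y,z=C[...,0],C[...,1],C[...,2];r=np.hypot(x-.555,y+.1845)
    for lo,hi in((.14,.165),(.19,.225)):
        s=(z>lo)&(z<hi)&(r<.09);print(n,lo,fit(C[s]),s.sum())
    s=(z>.05)&(r<.07);print("lowest canister z",np.percentile(z[s],1))
cv2.imwrite("pics/w9.png",np.hstack([cv2.resize(S[100:280,160:340],(380,380)),cv2.resize(D[140:320,290:470],(380,380))])[:,:,::-1])
E
```

```text
time_s: 18.25
position: [0.5835, 0.111, 0.326]
time_s: 19.25
position: [0.5662, -0.0634, 0.326]
time_s: 20.25
position: [0.5557, -0.1757, 0.3259]
time_s: 21.25
position: [0.555, -0.1843, 0.3259]
tool_rot: [[0.131, 0.991, 0.0], [0.991, -0.131, 0.0], [0.0, 0.0, -1.0]]
ft_force: [-0.2, 0.3, -7.5]
grip_width: 0.0179
gripper_force: 78.3
scene 0.14 (array([ 0.5577, -0.1832]), np.float64(0.04946278527238032)) 179
scene 0.19 (array([ 0.5573, -0.1828]), np.float64(0.05013735609164079)) 266
lowest canister z 0.1340552263478763
side 0.14 (array([ 0.5546, -0.1845]), np.float64(0.05143938458547388)) 298
side 0.19 (array([ 0.5544, -0.1846]), np.float64(0.05135430792559824)) 434
lowest canister z 0.12756716660132203
```

View pics/w9.png

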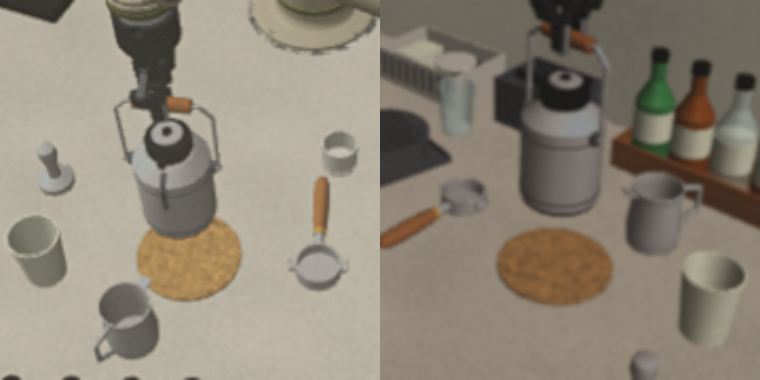

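The canister is upright, and in each camera's view its axis lies within 1-2 mm of the trivet centre. The pitcher stands clear. Next I lower it.

```bash
python3 -m handwheel '[[[0,0,0.006],[0,0,0]],[[0,0,0.02],[0,0,0]],[[0,0,0.045],[0,0,0]],[[0,0,0.075],[0,0,0]],[[0,0,0.105],[0,0,0]],[[0,0,0.135],[0,0,0]],[[0,0,0.16],[0,0,0]],[[0,0,0.18],[0,0,0]],[[0,0,0.195],[0,0,0]],[[0,0,0.204],[0,0,0]]]'
python3 -m handwheel '[[[0,0,0.003],[0,0,0]],[[0,0,0.006],[0,0,0]],[[0,0,0.009],[0,0,0]],[[0,0,0.012],[0,0,0]],[[0,0,0.014],[0,0,0]],[[0,0,0.016],[0,0,0]],[[0,0,0.018],[0,0,0]],[[0,0,0.018],[0,0,0]]]'
```

```text
time_s: 22.4
position: [0.555, -0.1842, 0.2232]
tool_rot: [[0.131, 0.991, -0.001], [0.991, -0.131, 0.0], [0.0, -0.001, -1.0]]
ft_force: [0.5, 0.5, -7.5]
grip_width: 0.0175
gripper_force: 78.3
time_s: 23.2
position: [0.555, -0.1843, 0.2148]
tool_rot: [[0.131, 0.991, -0.0], [0.991, -0.131, 0.0], [0.0, -0.0, -1.0]]
ft_force: [0.3, -0.0, -8.0]
grip_width: 0.0176
gripper_force: 78.3
```

```bash
for i in 1; do python3 -m handwheel '[[[0,0,0.001],[0,0,0]],[[0,0,0.002],[0,0,0]],[[0,0,0.002],[0,0,0]]]' | grep -E "pos|ft_"
python3 -m handwheel '[[[0,0,0.001],[0,0,0]],[[0,0,0.002],[0,0,0]],[[0,0,0.002],[0,0,0]]]'| grep -E "pos|ft_"; done
```

```text
position: [0.555, -0.1843, 0.2138]
ft_force: [0.3, 0.1, -7.6]
position: [0.5552, -0.1845, 0.2134]
ft_force: [-0.7, -1.0, -3.4]
```

```bash
python3 -m handwheel '[[[0,0,0.001],[0,0,0]],[[0,0,0.001],[0,0,0]]]' | grep -E "pos|ft_"
python3 -m handwheel '[[[0,0,0],[0,0,0]],[[0,0,0],[0,0,0]],[[0,0,0],[0,0,0]],[[0,0,0],[0,0,0]],[[0,0,0],[0,0,0]]]' 0.65 | grep -E "ft_|grip"
python3 -m handwheel '[[[0,0,-0.01],[0,0,0]],[[0,0,-0.03],[0,0,0]],[[0,0,-0.06],[0,0,0]],[[0,0,-0.12],[0,0,0]],[[0,0,-0.2],[0,0,0]],[[0,0,-0.26],[0,0,0]],[[0,0,-0.28],[0,0,0]],[[0,0,-0.28],[0,0,0]],[[0,0,-0.28],[0,0,0]]]'
python3 - <<'E'
from meas import *
S,ds=get_image("scene");D,dd=get_image("side")
for n,dep in(("scene",ds),("side",dd)):
    C=cloud(n,dep);x,y,z=C[...,0],C[...,1],C[...,2];r=np.hypot(x-.555,y+.1845)
    for lo,hi in((.03,.06),(.08,.11)):
        s=(z>lo)&(z<hi)&(r<.057);print(n,lo,fit(C[s]),s.sum())
cv2.imwrite("pics/w10.png",np.hstack([cv2.resize(S[100:280,160:340],(380,380)),cv2.resize(D[140:320,290:470],(380,380))])[:,:,::-1])
E
```

```text
position: [0.5554, -0.1845, 0.2133]
ft_force: [-0.7, 0.9, 1.7]
ft_force: [-0.0, 0.0, -0.6]
grip_width: 0.0558
gripper_force: 0.0
time_s: 25.4
position: [0.5548, -0.1842, 0.3511]
tool_rot: [[0.131, 0.991, -0.002], [0.991, -0.131, 0.001], [0.001, -0.002, -1.0]]
ft_force: [-0.3, -0.1, -0.2]
grip_width: 0.0552
gripper_force: 0.0
scene 0.03 (array([ 0.5579, -0.1834]), np.float64(0.04934969566451721)) 170
scene 0.08 (array([ 0.5587, -0.1835]), np.float64(0.049144596845522824)) 184
side 0.03 (array([ 0.5531, -0.1853]), np.float64(0.05014865112977761)) 297
side 0.08 (array([ 0.5547, -0.1845]), np.float64(0.05150956094703575)) 309
```

View pics/w10.png

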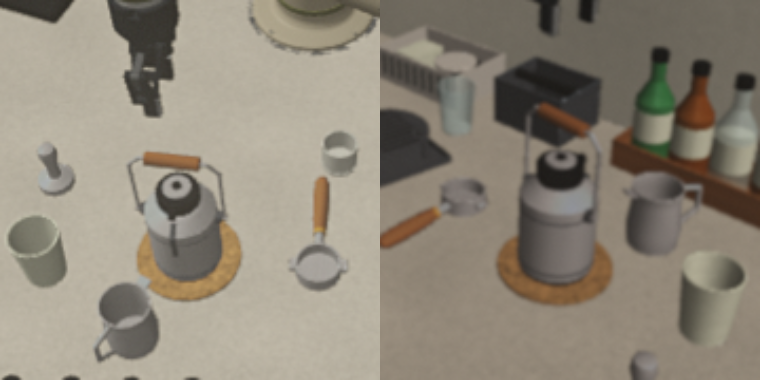

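The canister stands upright with its whole base on the cork. The tab is still over the rib, the gripper is clear, and the pitcher, portafilter and other things in view are where they were.

```bash
python3 -c "from rig import close_job; print(close_job())"
```

```text
the job is handed in; nothing more can be done
None
```

The job is handed in: the ring is at its stop with the tab over the rib, and the canister stands upright with its whole base on the trivet, released with the handle left up, after about 25 s of robot time.

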